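Gauge a jar cap and sort it

TASK

Take the white cap lying on the blue ring, set it on the threaded plug gauge and screw it down clockwise (seen from above) firmly to its stop, so that the sprung gauge gives about half-way to its red mark, but never past either red mark. Then unscrew it and set it down roof up in the green tray if it went fully home against the brass collar, or in the red tray if it stopped short; leave the other cap and the bench things alone.

Things in the scene. Friction and masses are not known exactly. Their poses are not given: they have to be found in the camera images.
- cap_a_mid (a point): one of two look-alike white screw caps, 60 mm diameter, 30 mm high, about 50 g, roof up; this point is on its axis, half-way up (15 mm above its lower edge), z its axis. Four lugs hidden inside the lower edge are its thread; their angle cannot be told from outside or from the yaw. One cap is sound, the other too shallow inside; it cannot be seen which
- cap_b_mid (a point): one of two look-alike white screw caps, 60 mm diameter, 30 mm high, about 50 g, roof up; this point is on its axis, half-way up (15 mm above its lower edge), z its axis. Four lugs hidden inside the lower edge are its thread; their angle cannot be told from outside or from the yaw. One cap is sound, the other too shallow inside; it cannot be seen which
- cap_a: the same cap as point cap_a_mid; origin at the centre of its lower edge
- cap_b: the same cap as point cap_b_mid; origin at the centre of its lower edge
- spot_mark (a point): centre of the flat printed mark on the bench (blue ring, 86 mm outside, white inside) on which the cap to be tested lies, within about 5 mm of centre; the other cap waits on the bare bench more than 100 mm away
- gauge_seat (a point): centre of the top face of the gauge's brass collar (56 mm diameter), 40 mm above the bench, on the gauge's upright axis, z up. A cap fully home rests its lower edge on this collar; a cap that is too shallow inside stops with its lower edge 3 mm above it. Once it binds, the turning moment climbs steeply from under 0.1 N m; at 0.2 N m it is firmly at its stop
- nose_top (a point): centre of the flat top (30 mm across) of the steel plug, on its axis, 22 mm above the collar. Below, the nose tapers out over 6 mm to a 40 mm core and guides a cap up to 4 mm off-axis; the cap then has 1 mm of play all round. Lowered straight down, a cap comes to rest on the thread ridges with its lower edge 4 to 12 mm above the collar
- thread_top (a point): on the axis, at the height of the upper ends of the four equal thread ridges (48 mm across), 11 mm above the collar. Right-hand thread: clockwise from above sinks the cap 7 mm each quarter turn, with 2 mm of axial play. From where it first rests a cap takes 45 to 195 degrees to stop, in several grasps if need be: it stays where it is left
- gauge (a joint): turn of the threaded plug, collar and red needle (reaching 51 mm from the axis) on their torsion spring, rad, positive counter-clockwise from above: 0 at rest (over the white mark post on the base plate), about -0.2 for a cap turned firmly to its stop, and never past the red marks at 0.4 and -0.4. The spring takes 1.2 N m per rad, so 0.24 N m at 0.2 rad
- tray_green_in (a point): centre of the inner floor (5 mm above the bench) of the fixed green tray for caps that fit: 150 x 150 mm outside, 140 x 140 inside, rim 14 mm above the bench; x and y along its sides. The cap should come to rest with its axis inside the middle 90 x 90 mm
- tray_red_in (a point): the same point of the fixed red tray for caps that do not fit, of the same size as the green one
- tray_green: the green tray, origin under its centre
- tray_red: the red tray, origin under its centre
- stand: the gauge's fixed stand, origin at the bench under the gauge axis: blue base plate 110 x 110 x 12 mm and a post. To take a cap off, turn it counter-clockwise while lifting lightly: it comes off upward within 100 degrees, as soon as its lugs leave the ridges
- jar: bystander: low amber jar with black lid, 56 mm diameter, 62 mm high, loose; origin under its centre
- vial: bystander: small amber bottle with white cap, 36 mm diameter, 68 mm high, loose; origin under its centre
- weight: bystander: brass balance weight, 32 mm diameter, 46 mm high, loose; origin under its centre

How it is judged:
On the way, in this order (a step that is already met when the one before it is completed fails the run):
1. the cap from the blue ring is set squarely over the gauge, down to the thread (((horizontal distance between cap_a_mid and gauge_seat below 0.003 m and z of cap_a_mid in the frame of gauge_seat below 0.0285 m and angle between cap_a_mid's own z axis and vertical below 0.1 rad and distance of cap_b_mid from where it was at the start of the episode below 0.02 m and horizontal distance between cap_b_mid and spot_mark above 0.06 m) or (horizontal distance between cap_b_mid and gauge_seat below 0.003 m and z of cap_b_mid in the frame of gauge_seat below 0.0285 m and angle between cap_b_mid's own z axis and vertical below 0.1 rad and distance of cap_a_mid from where it was at the start of the episode below 0.02 m and horizontal distance between cap_a_mid and spot_mark above 0.06 m))), for 0.1 s.
2. it is screwed firmly to its stop (on the collar if sound, 3 mm above it if too shallow), winding the gauge by 0.12 rad or more (((horizontal distance between cap_a_mid and gauge_seat below 0.003 m and z of cap_a_mid in the frame of gauge_seat below 0.016 m and angle between cap_a_mid's own z axis and vertical below 0.1 rad and value of joint gauge below -0.12 rad and distance of cap_b_mid from where it was at the start of the episode below 0.02 m and horizontal distance between cap_b_mid and spot_mark above 0.06 m) or (horizontal distance between cap_b_mid and gauge_seat below 0.003 m and z of cap_b_mid in the frame of gauge_seat below 0.0187 m and angle between cap_b_mid's own z axis and vertical below 0.1 rad and value of joint gauge below -0.12 rad and distance of cap_a_mid from where it was at the start of the episode below 0.02 m and horizontal distance between cap_a_mid and spot_mark above 0.06 m))), for 0.1 s.
At the end, for the whole second after the job is handed in: the cap that lay on the blue ring lies at rest, released and roof up (within 0.1 rad), on the floor of the right tray (green if it went fully home, red if it stopped short), its axis within 45 mm of the tray's centre along each side; the other cap still lies within 20 mm of where it was (((x of cap_a_mid in the frame of tray_green_in between -0.045 and 0.045 m and y of cap_a_mid in the frame of tray_green_in between -0.045 and 0.045 m and z of cap_a_mid in the frame of tray_green_in between 0.012 and 0.018 m and angle between cap_a_mid's own z axis and vertical below 0.1 rad and linear speed of cap_a below 0.02 m/s and distance of cap_b_mid from where it was at the start of the episode below 0.02 m and horizontal distance between cap_b_mid and spot_mark above 0.06 m) or (x of cap_b_mid in the frame of tray_red_in between -0.045 and 0.045 m and y of cap_b_mid in the frame of tray_red_in between -0.045 and 0.045 m and z of cap_b_mid in the frame of tray_red_in between 0.012 and 0.018 m and angle between cap_b_mid's own z axis and vertical below 0.1 rad and linear speed of cap_b below 0.02 m/s and distance of cap_a_mid from where it was at the start of the episode below 0.02 m and horizontal distance between cap_a_mid and spot_mark above 0.06 m))); the robot touches nothing.
It fails at once if the sprung gauge is wound past a red mark (0.4 rad) (value of joint gauge above 0.4 rad or value of joint gauge below -0.4 rad).
It fails at once if a cap is dropped or pressed hard (over 40 N) into a tray (contact force between any of cap_a, cap_b and tray_green above 40 N or contact force between any of cap_a, cap_b and tray_red above 40 N).
It fails at once if both caps are moved by more than 20 mm (distance of each of cap_a_mid, cap_b_mid from where it was at the start of the episode above 0.02 m).
It fails at once if a bench thing is pushed more than 20 mm or tipped (distance of any of jar, vial, weight from where it was at the start of the episode above 0.02 m or angle between any of jar, vial, weight's own z axis and vertical above 0.3 rad).
It also fails if it takes over 72 s, if anything falls off the work surface, if the arm or the gripper's body presses on something with over 40 N, if the wrist force passes 120 N, or if a joint passes its speed limit or range.

ROBOT

A 6-joint arm with a two-finger parallel gripper is mounted at the origin on the work surface. World frame = base frame: x ahead of the robot, y to its left, z up, the work surface at z = 0. Lengths are in m, angles in rad, forces in N, time in s.
With the tool pointing down it reaches from about 0.25 to 0.8 m from the base axis. Payload 8.5 kg.
Tool frame: the origin (TCP) lies between the finger pads; the fingertips stand 17 mm ahead of it and the grasp point (between the pads) lies 2 mm behind it; z points along the fingers, y is the line along which they close (so a half turn about z gives the same grasp; the last joint's range is limited). The gripper opens to 85 mm and grips with 20 to 120 N. Pads are 22 mm wide; open, the fingers measure 114 mm over their backs; the gripper's body (76 mm by 85 mm) begins 54 mm behind the grasp point. The pads swing forward as they close: fully open they stand 13 mm farther back than shut.
Start: joints at [-1.342, 0.238, -0.013, 1.319, 0, 1.571], TCP at [0.119, -0.511, 0.248] pointing down, gripper open.
Joint ranges: [-2.66, 2.66], [-1.03, 1.9], [-1.14, 1.46], [-1.82, 2.27], [-1.45, 1.34], [-3.14, 3.14]. Speed limits (rad/s): [2.22, 2.22, 2.79, 3.14, 3.14, 3.14].

INTERFACE

Orientations are given as a unit quaternion [w, x, y, z].
In Python, from plant import manip, capture, get_calibration, ticket, spotter gives the robot as it stands.
- The arm moves only by the tool jog_arm, never from a script. Its arguments are lists of equal length, an entry for each row: "linear": the shift along the world's x, y, z in cm, a list of three; "angular": the turn, a rotation vector about the world's x, y, z in degrees, a list of three. In form: {"linear": [[tx, ty, tz], ...], "angular": [[ax, ay, az], ...]}. A call has 1 to 5 rows; each row shifts and turns the commanded pose from where the row before left it; what a row does not reach is not made up. A row lasts 1/12 s, in which the tool goes at most 41.7 mm and 7.16 degrees, less where a joint would pass 70% of its speed; a pose out of reach is approached as far as the arm can. A call is refused whole if a number of a shift passes 4.17 or a number of a turn 7.16, either way. A call with a gripper value outside its range is refused whole. "grip" is the opening, from -1 (shut) to 1 (fully open), set as the call begins (left out, the last holds). The fingers move at their own pace and stop on an object; "force" is the grip in N (left out, the last holds). Time passes only in rows, so rows that do not move let the fingers close. It gives the time, the measured TCP pose, the force, the opening and the grip force at its end, in the units of the state.
- manip.read_state(): the state, without advancing time (a new reading comes with each control period).
- capture(name): name is "side" or "top"; returns the picture (480x640x3 uint8, red, green, blue); there is no depth.
- get_calibration(name): a dict with "vfov" (degrees; the focal length in pixels is half the picture's height over the tangent of half this angle, whatever the lens; pixels are square), "cx", "cy" (the principal point, pixels), "extrinsics" (4x4, takes a point from world to camera coordinates). Camera axes: x right, y up, looking along -z (the intrinsics and any distortion apply to the point x, -y, -z); pixel columns grow to the right and rows downward; lengths in m; the calibration is good to about 2 mm. A picture is of the moment at which its call begins. get_calibration takes no time and is no camera call.
- ticket.close_job(): hands the job in; it is judged then, once.
Trained networks look in the newest picture that a camera, given by its name, has taken for a name from the list of things; names that differ only in an ending like _2 or _b are one class to them, and where a whole thing is asked for, a point or a joint stands for the part that bears it (a point fixed in the world has none). Each returns a list of dicts, best first, with "conf" (0 to 1); they miss things now and then, are a little off and sometimes report something else, mostly with a low value. They report only what shows in the picture. A call takes as long as a camera call.
- spotter.search_frame(camera, name): "at" ([column, row] in pixels, amid what is visible of it).
- spotter.cut_out(camera, name): "region" (480x640 bool, what is visible of it) and "at" ([column, row] in pixels, amid what is visible of it).
- spotter.landmark_of(camera, name): "at" ([column, row] in pixels: a listed point, or the origin of a listed thing).
The state is a dict: "clock": time; "q": joint angles; "joint_velocities": joint speeds; "effort": joint torques, N m; "eef_pos": TCP position; "orientation": TCP orientation; "force": force on the tool from outside, world axes, zero at the start; "torque": the same for the moment, N m; "gripper_width": opening from 0.0 (shut) to 1.0 (fully open); "finger_force": force on a finger pad.
Only numpy, scipy, OpenCV 4.12 (cv2) and the standard library are available. Lean on these libraries where they do the work, as an engineer would, in place of code of your own. Each camera call takes 0.05 s, during which the arm holds its last target. There are 200 camera calls.

## Working session

There is one attempt and no reset: what is moved stays moved. The work goes in short steps, Python scripts to look and compute and a tool call to move; the robot and the scene stay as the last step left them, time stands still between calls to the robot, and variables do not carry over. Pictures are saved under pics/ and viewed, at most 10 in all, crops included, and the job is handed in when it is done.

Besides the shell and the picture viewer there is one more tool, called after "Call:" by a JSON object that holds its "api" and its "payload", one argument or row to a line. jog_arm: Moves the arm, as the interface text tells. Its arguments: {"type":"object","properties":{"linear":{"type":"array"},"angular":{"type":"array"},"grip":{"type":"number"},"force":{"type":"number"}},"required":["linear","angular"]}

```bash
mkdir -p pics; cat > h.py <<'E'
import numpy as np, cv2
from plant import manip, capture, get_calibration, ticket, spotter
def ray(cam,uv):
    c=get_calibration(cam); f=240/np.tan(np.radians(c["vfov"])/2)
    E=np.array(c["extrinsics"]); R=E[:3,:3]; o=-R.T@E[:3,3]
    D=c.get("distortion",c.get("dist"))
    x=(uv[0]-c["cx"])/f; y=(uv[1]-c["cy"])/f
    d=R.T@np.array([x,-y,-1]); return o,d/np.linalg.norm(d)
def at_z(cam,uv,z):
    o,d=ray(cam,uv); return o+d*(z-o[2])/d[2]
def proj(cam,p):
    c=get_calibration(cam); f=240/np.tan(np.radians(c["vfov"])/2)
    q=(np.array(c["extrinsics"])@np.r_[p,1])[:3]
    return [c["cx"]+f*q[0]/-q[2], c["cy"]-f*q[1]/-q[2]]
def save(cam,n):
    im=capture(cam); cv2.imwrite(f"pics/{n}.png",im[:,:,::-1]); return im
E
python3 - <<'E'
from h import *
np.set_printoptions(precision=4,suppress=True)
ims=[save(c,c+"0") for c in("top","side")]
cv2.imwrite("pics/both0.png",cv2.resize(np.vstack(ims),(533,800))[:,:,::-1]) 
for c in("top","side"): print(get_calibration(c))
Z=dict(cap_a_mid=.015,spot_mark=0,gauge_seat=.04,nose_top=.062,tray_green_in=.005,tray_red_in=.005,jar=0,vial=0,weight=0,stand=0)
for n,z in Z.items():
  for c in("top","side"):
    for r in spotter.landmark_of(c,n)[:3]: print(n,c,round(r["conf"],2),np.round(r["at"],1),at_z(c,r["at"],z))
print(manip.read_state())
E
```

```text
{'vfov': 56.61387038272813, 'cx': 318.73157669464587, 'cy': 246.41248984283578, 'extrinsics': array([[ 0.0093, -0.9988,  0.0487, -0.0293],
       [ 0.9837,  0.0179,  0.179 , -0.6119],
       [-0.1797,  0.0462,  0.9826, -0.7922],
       [ 0.    ,  0.    ,  0.    ,  1.    ]])}
{'vfov': 43.9355737936681, 'cx': 323.9012104325866, 'cy': 243.80357986178336, 'extrinsics': array([[-0.9968, -0.0794,  0.0014,  0.6049],
       [ 0.055 , -0.677 ,  0.7339, -0.0773],
       [-0.0573,  0.7317,  0.6792, -0.8922],
       [ 0.    ,  0.    ,  0.    ,  1.    ]])}
cap_a_mid top 0.77 [294.1 221.1] [0.6706 0.0272 0.015 ]
cap_a_mid side 0.91 [283.  275.2] [0.6669 0.0265 0.015 ]
spot_mark top 0.97 [294.7 224.3] [0.6675 0.026  0.    ]
spot_mark side 0.83 [281.8 278.4] [0.6704 0.019  0.    ]
gauge_seat top 0.63 [293.7 298.8] [0.5134 0.0248 0.04  ]
nose_top top 0.93 [294.3 299.1] [0.5115 0.0236 0.062 ]
nose_top side 0.6 [386.9 251.7] [0.5135 0.0118 0.062 ]
nose_top side 0.55 [340.3 435.9] [0.564  0.3111 0.062 ]
tray_green_in top 0.9 [437.3 280.1] [ 0.5568 -0.2636  0.005 ]
tray_green_in top 0.74 [405.6 342.7] [ 
[... 981 characters left out ...]
22 [434.2 196.8] [ 0.4249 -0.204   0.    ]
stand top 0.96 [294.3 298. ] [0.5175 0.024  0.    ]
stand top 0.29 [439.3 273.8] [ 0.5702 -0.2698  0.    ]
stand side 0.26 [283.7 282.8] [0.6663 0.028  0.    ]
{'clock': 1.1, 'q': array([-1.342 ,  0.2382, -0.0135,  1.3192,  0.    ,  1.5708]), 'joint_velocities': array([ 0.0014,  0.0012, -0.001 , -0.0003,  0.0006,  0.0008]), 'effort': array([  0.    , -53.8596,  34.6694,   0.0029,  -0.0002,  -0.    ]), 'eef_pos': array([ 0.1191, -0.5113,  0.2483]), 'orientation': array([-0.0001,  0.9935,  0.1142,  0.    ]), 'force': array([-0.2052,  0.2118,  0.3075]), 'torque': array([0.0002, 0.0213, 0.0175]), 'finger_force': 0.0, 'gripper_width': 1.0012515921976024}
```

View pics/top0.png

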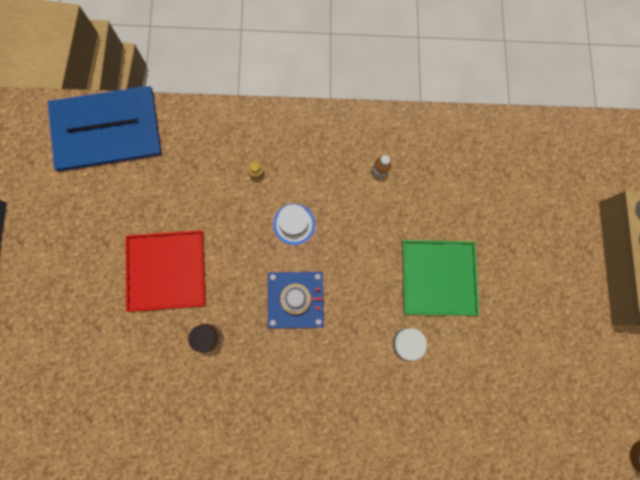

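View pics/side0.png

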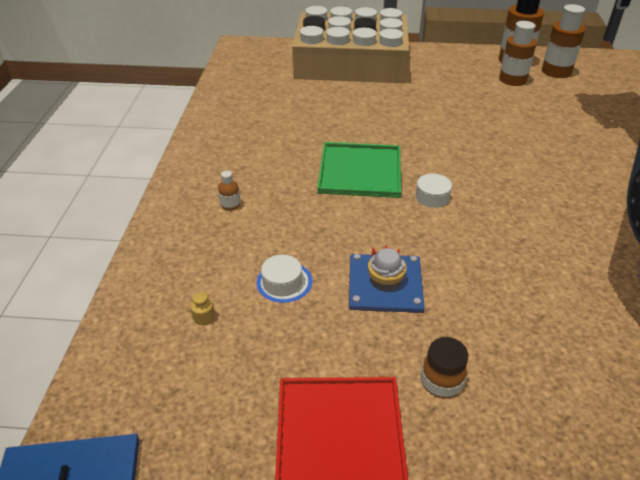

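The top view shows the cap at about (294,220) on the ring, the gauge at (295,298), its needle pointing right, the red tray left, the green tray right and the other cap at (410,344). Next I refine the cap and gauge positions.

```bash
python3 - <<'E'
from h import *
np.set_printoptions(precision=4,suppress=True)
from scipy.optimize import least_squares
from scipy import ndimage as N
def near(m,uv,r):
    y,x=np.indices(m.shape); return m&(np.hypot(x-uv[0],y-uv[1])<r)
for cam,g,k in(("top",(295,299),(294,222)),("side",(386,280),(283,278))):
    im=cv2.imread(f"pics/{cam}0.png").astype(int); b,gg,r=im[...,0],im[...,1],im[...,2]
    blue=(b>r+40)&(b>gg+20)
    m=near(blue,g,55 if cam=="top" else 60)
    h=cv2.convexHull(np.argwhere(m)[:,::-1].astype(np.int32))
    q=cv2.approxPolyDP(h,6,True)[:,0]; P=np.array([at_z(cam,p,.012) for p in q]); print(cam,"plate",len(q),P[:,:2].tolist(),P.mean(0))
    rr=near(blue,k,35); h=cv2.convexHull(np.argwhere(rr)[:,::-1].astype(np.int32))[:,0]
    P=np.array([at_z(cam,p,0) for p in h]); c,rad=cv2.minEnclosingCircle(P[:,:2].astype(np.float32)*1000); print("ring",c,rad)
    for n in("cap_a","stand"):
        for s in spotter.cut_out(cam,n)[:3]: print(n,s["conf"],s["at"],s["region"].sum())
        
    for s in spotter.cut_out(cam,"cap_a"):
        if np.hypot(*(np.array(s["at"])-k))<20:
            reg=s["region"]; tgt=N.center_of_mass(reg)[::-1]
            def sil(p):
                a=np.linspace(0,2*np.pi,60); pts=[proj(cam,[p[0]+.03*np.cos(t),p[1]+.03*np.sin(t),z]) for t in a for z in(0,.03)]
                h=cv2.convexHull(np.array(pts,np.float32)); M=cv2.moments(h); return np.array([M["m10"],M["m01"]])/M["m00"]
            print("cap fit",least_squares(lambda p:sil(p)-tgt,[.669,.026],diff_step=1e-3).x)
            break
    # nose: greyish blob pixels 
E
```

```text
top plate 4 [[0.4652322610023636, -0.030793244569695923], [0.46045289189883176, 0.07160012985631034], [0.5651930585402595, 0.07465925630410751], [0.5667518815055534, -0.027998590048629316]] [0.5144 0.0219 0.012 ]
ring (668.8030395507812, 27.79202651977539) 42.78973388671875
cap_a 0.82 [411.0, 344.0] 896
cap_a 0.72 [291.4, 221.1] 731
stand 0.62 [292.7, 299.7] 3206
cap fit [0.6715 0.0299]
side plate 4 [[0.45783113881036347, 0.07263469117665167], [0.5614045083881175, 0.07719387393300159], [0.566305825245231, -0.029097123786715917], [0.46117619582085234, -0.03308272025713921]] [0.5117 0.0219 0.012 ]
ring (666.16015625, 24.49962615966797) 42.686222076416016
cap_a 0.97 [282.4, 277.0] 1381
cap_a 0.85 [434.9, 190.5] 1028
stand 0.68 [355.4, 169.0] 4173
stand 0.55 [385.3, 280.5] 4320
cap fit [0.6705 0.0256]
```

Call:
{"api": "jog_arm", "payload": {
  "linear": [
    [2.5,3,0],
    [2.5,3,0],
    [2.5,3,0],
    [2.5,3,0],
    [2.5,3,0]
  ],
  "angular": [
    [0,0,0],
    [0,0,0],
    [0,0,0],
    [0,0,0],
    [0,0,0]
  ],
  "grip": 1
}}

```text
clock: 1.82
eef_pos: [0.2447, -0.3598, 0.2483]
orientation: [0.0, 0.994, 0.114, 0.0]
force: [0.7, -0.3, 0.1]
gripper_width: 0.999
finger_force: 0.0
```

```bash
python3 -c "
from h import *
s=manip.read_state();print(s['clock'],s['q'],s['eef_pos'],s['orientation'])"
```

```text
1.8167 [-9.73685702e-01  8.40286875e-02 -2.03889347e-01  1.28260225e+00
  1.06094913e-04  1.93989720e+00] [ 0.24469087 -0.35983593  0.24834773] [9.75821005e-05 9.93508468e-01 1.13758086e-01 1.11091094e-04]
```

Call:
{"api": "jog_arm", "payload": {
  "linear": [
    [1.18,1.07,0],
    [1.18,1.07,0],
    [1.18,1.07,0],
    [1.18,1.07,0],
    [1.18,1.07,0]
  ],
  "angular": [
    [0,0,7.14],
    [0,0,7.14],
    [0,0,7.14],
    [0,0,7.14],
    [0,0,7.14]
  ]
}}

```text
clock: 2.23
eef_pos: [0.3037, -0.3071, 0.2484]
orientation: [0.0, 0.909, 0.416, 0.0]
force: [0.3, 0.3, 0.8]
gripper_width: 0.999
finger_force: 0.0
```

Call:
{"api": "jog_arm", "payload": {
  "linear": [
    [1.18,1.07,0],
    [1.18,1.07,0],
    [1.18,1.07,0],
    [1.18,1.07,0],
    [1.18,1.07,0]
  ],
  "angular": [
    [0,0,7.14],
    [0,0,7.14],
    [0,0,7.14],
    [0,0,7.14],
    [0,0,7.14]
  ]
}}

```text
clock: 2.65
eef_pos: [0.3626, -0.2537, 0.2484]
orientation: [0.0, 0.738, 0.675, -0.0]
force: [-0.6, -0.3, -0.0]
gripper_width: 1.001
finger_force: 0.0
```

Call:
{"api": "jog_arm", "payload": {
  "linear": [
    [1.18,1.07,0],
    [1.18,1.07,0],
    [1.18,1.07,0],
    [1.18,1.07,0],
    [1.18,1.07,0]
  ],
  "angular": [
    [0,0,7.14],
    [0,0,7.14],
    [0,0,7.14],
    [0,0,7.14],
    [0,0,7.14]
  ]
}}

```text
clock: 3.07
eef_pos: [0.4216, -0.2002, 0.2484]
orientation: [0.0, 0.496, 0.868, -0.0]
force: [0.0, 0.0, -0.1]
gripper_width: 1.003
finger_force: 0.0
```

Call:
{"api": "jog_arm", "payload": {
  "linear": [
    [1.18,1.07,0],
    [1.18,1.07,0],
    [1.18,1.07,0],
    [1.18,1.07,0],
    [1.18,1.07,0]
  ],
  "angular": [
    [0,0,7.14],
    [0,0,7.14],
    [0,0,7.14],
    [0,0,7.14],
    [0,0,7.14]
  ]
}}

```text
clock: 3.48
eef_pos: [0.4806, -0.1467, 0.2483]
orientation: [0.0, 0.206, 0.979, -0.0]
force: [0.2, -0.6, -0.3]
gripper_width: 1.001
finger_force: 0.0
```

Call:
{"api": "jog_arm", "payload": {
  "linear": [
    [1.18,1.07,0],
    [1.18,1.07,0],
    [1.18,1.07,0],
    [1.18,1.07,0],
    [1.18,1.07,0]
  ],
  "angular": [
    [0,0,7.14],
    [0,0,7.14],
    [0,0,7.14],
    [0,0,7.14],
    [0,0,7.14]
  ]
}}

```text
clock: 3.9
eef_pos: [0.5396, -0.0932, 0.2483]
orientation: [0.0, -0.104, 0.995, -0.0]
force: [0.1, -0.9, -0.1]
gripper_width: 1.0
finger_force: 0.0
```

Call:
{"api": "jog_arm", "payload": {
  "linear": [
    [1.18,1.07,0],
    [1.18,1.07,0],
    [1.18,1.07,0],
    [1.18,1.07,0],
    [1.18,1.07,0]
  ],
  "angular": [
    [0,0,7.14],
    [0,0,7.14],
    [0,0,7.14],
    [0,0,7.14],
    [0,0,7.14]
  ]
}}

```text
clock: 4.32
eef_pos: [0.5986, -0.0397, 0.2482]
orientation: [-0.0, -0.404, 0.915, -0.0]
force: [0.5, 0.1, 1.0]
gripper_width: 1.001
finger_force: 0.0
```

```bash
python3 -c "
from h import *
s=manip.read_state();print(s['clock'],s['q'],s['eef_pos'],s['orientation'],s['torque'])"
```

```text
4.3167 [-6.61741359e-02  3.68845036e-01  1.73967533e-01  1.37590614e+00
 -7.89103147e-05 -8.98030024e-01] [ 0.5986047  -0.03969299  0.24820698] [-1.26752049e-05 -4.04038933e-01  9.14741788e-01 -3.78979090e-05] [-0.02645067  0.01082602 -0.00941741]
```

Call:
{"api": "jog_arm", "payload": {
  "linear": [
    [1.4,1.3,-3],
    [1.4,1.3,-3],
    [1.4,1.3,-3],
    [1.4,1.3,-3],
    [1.5,1.5,-3]
  ],
  "angular": [
    [0,0,7.14],
    [0,0,7.14],
    [0,0,7.14],
    [0,0,7.14],
    [0,0,7.14]
  ]
}}

```text
clock: 4.73
eef_pos: [0.6695, 0.0272, 0.0969]
orientation: [0.0, -0.665, 0.747, -0.0]
force: [-0.3, -0.9, 0.1]
gripper_width: 1.0
finger_force: 0.0
```

Call:
{"api": "jog_arm", "payload": {
  "linear": [
    [0,0,-2],
    [0,0,-1],
    [0,0,0]
  ],
  "angular": [
    [0,0,7.14],
    [0,0,0],
    [0,0,0]
  ]
}}

```text
clock: 4.98
eef_pos: [0.6673, 0.0267, 0.0655]
orientation: [-0.002, -0.707, 0.707, 0.002]
force: [-0.2, -0.7, -0.4]
gripper_width: 0.996
finger_force: 0.0
```

```bash
python3 -c "
from h import *
a=save('top','top1');b=save('side','side1')
s=manip.read_state();print(s['clock'],s['q'],s['eef_pos'],s['orientation'],s['torque'])
cv2.imwrite('pics/c1.png',np.hstack([cv2.resize(x,None,fx=3,fy=3,interpolation=2)[...,::-1] for x in (a[160:340,230:360],b[180:360,220:350])]))
"
```

```text
5.0833 [ 3.93614167e-02  5.80014986e-01  5.71482375e-02  1.04754445e+00
 -9.74703694e-05 -1.52965394e+00] [0.66909201 0.02632175 0.06909756] [ 1.08485413e-04 -7.06476814e-01  7.07736160e-01 -1.66392890e-04] [0.01181817 0.06853441 0.01321068]
```

View pics/c1.png

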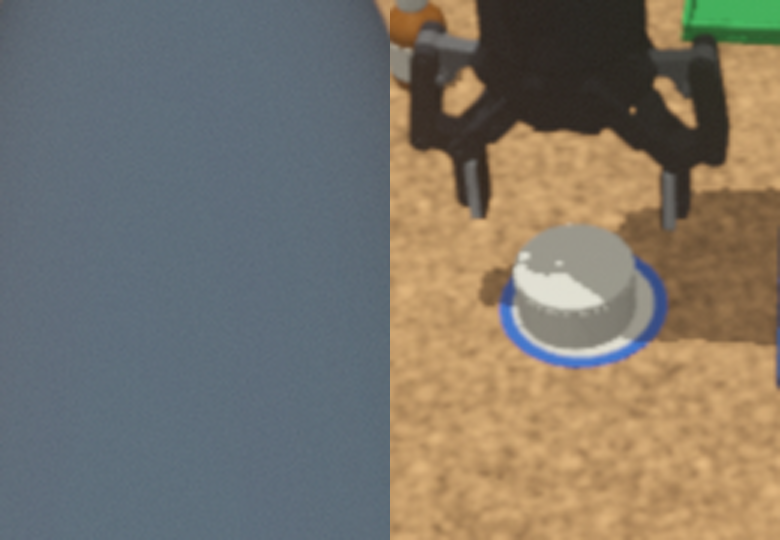

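Side view: the fingers straddle the cap (ring centre near (283,280)), so I go down and grip.

Call:
{"api": "jog_arm", "payload": {
  "linear": [
    [0,0,-1.5],
    [0,0,-1.5],
    [0,0,-1.2],
    [0,0,-0.5],
    [0,0,0]
  ],
  "angular": [
    [0,0,0],
    [0,0,0],
    [0,0,0],
    [0,0,0],
    [0,0,0]
  ]
}}

```text
clock: 5.5
eef_pos: [0.6687, 0.0264, 0.0212]
orientation: [0.0, 0.707, -0.707, -0.0]
force: [-0.8, -0.2, 0.1]
gripper_width: 1.005
finger_force: 0.0
```

Call:
{"api": "jog_arm", "payload": {
  "linear": [
    [0,0,0],
    [0,0,0],
    [0,0,0],
    [0,0,0],
    [0,0,0]
  ],
  "angular": [
    [0,0,0],
    [0,0,0],
    [0,0,0],
    [0,0,0],
    [0,0,0]
  ],
  "grip": 0,
  "force": 25
}}

```text
clock: 5.92
eef_pos: [0.6698, 0.0267, 0.0224]
orientation: [-0.001, 0.708, -0.706, 0.001]
force: [0.1, -0.4, 5.7]
gripper_width: 0.693
finger_force: 26.3
```

Call:
{"api": "jog_arm", "payload": {
  "linear": [
    [0,0,0],
    [0,0,0],
    [0,0,0]
  ],
  "angular": [
    [0,0,0],
    [0,0,0],
    [0,0,0]
  ]
}}

```text
clock: 6.17
eef_pos: [0.6698, 0.0267, 0.0225]
orientation: [-0.001, 0.708, -0.706, 0.001]
force: [-0.9, -0.3, 6.6]
gripper_width: 0.695
finger_force: 26.3
```

```bash
python3 -c "
from h import *
b=save('side','side2')
s=manip.read_state();print(s)
cv2.imwrite('pics/c2.png',cv2.resize(b[180:360,200:450],None,fx=3,fy=3,interpolation=2)[...,::-1])
for n in ('cap_a_mid','nose_top','gauge_seat'):
  for r in spotter.landmark_of('side',n)[:3]: print(n,r['conf'],r['at'],at_z('side',r['at'],dict(cap_a_mid=.015,nose_top=.062,gauge_seat=.04)[n]))
"
```

```text
{'clock': 6.2167, 'q': array([ 3.99277334e-02,  6.19888656e-01, -4.20635791e-04,  9.48583537e-01,
       -1.37875504e-04, -1.53338686e+00]), 'joint_velocities': array([-0.00038715, -0.00036698,  0.00159814, -0.00021696, -0.00173035,
        0.00088889]), 'effort': array([ 2.74017993e-01, -7.30611634e+01,  2.83517003e+01, -3.88319129e-01,
        1.12363268e-01,  7.61408766e-03]), 'eef_pos': array([0.66973586, 0.02671527, 0.02243845]), 'orientation': array([-6.51676361e-04,  7.07996194e-01, -7.06215603e-01,  6.97062117e-04]), 'force': array([-1.09452735, -0.74125569,  6.99312325]), 'torque': array([-0.06872919,  0.17018654, -0.01101265]), 'finger_force': 26.279219614807516, 'gripper_width': 0.6950698233680577}
cap_a_mid 0.83 [284.5, 275.1] [0.66462073 0.02608251 0.015     ]
cap_a_mid 0.39 [386.1, 267.2] [ 0.51127891 -0.00330763  0.015     ]
nose_top 0.62 [387.9, 252.2] [0.51200267 0.01276744 0.062     ]
gauge_seat 0.9 [386.8, 266.9] [0.5119826  0.02117369 0.04      ]
```

View pics/c2.png

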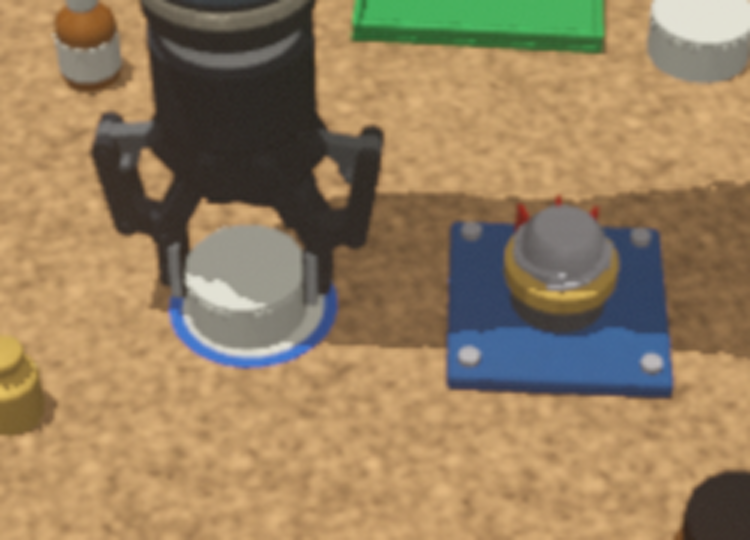

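The cap is held at x=0.670 and the needle and red marks sit behind the plug at about (386,248). I lift it and carry it over the gauge.

Call:
{"api": "jog_arm", "payload": {
  "linear": [
    [0,0,1],
    [0,0,2],
    [0,0,3],
    [0,0,3],
    [-1.7,0,1]
  ],
  "angular": [
    [0,0,0],
    [0,0,0],
    [0,0,0],
    [0,0,0],
    [0,0,0]
  ]
}}

```text
clock: 6.78
eef_pos: [0.6559, 0.0269, 0.1262]
orientation: [-0.003, 0.708, -0.706, 0.003]
force: [-0.2, 0.7, 0.6]
gripper_width: 0.696
finger_force: 27.4
```

Call:
{"api": "jog_arm", "payload": {
  "linear": [
    [-3,-0.1,0],
    [-3,-0.1,0],
    [-3,-0.1,0],
    [-3,-0.1,0],
    [-2,-0.1,0]
  ],
  "angular": [
    [0,0,0],
    [0,0,0],
    [0,0,0],
    [0,0,0],
    [0,0,0]
  ]
}}

```text
clock: 7.2
eef_pos: [0.5091, 0.0217, 0.1218]
orientation: [0.0, 0.708, -0.706, -0.0]
force: [-0.0, 0.7, 0.8]
gripper_width: 0.692
finger_force: 27.4
```

Call:
{"api": "jog_arm", "payload": {
  "linear": [
    [0,0,-1],
    [0,0,0],
    [0,0,0]
  ],
  "angular": [
    [0,0,0],
    [0,0,0],
    [0,0,0]
  ]
}}

```text
clock: 7.45
eef_pos: [0.5127, 0.0218, 0.1116]
orientation: [-0.0, 0.708, -0.706, 0.0]
force: [-0.5, -0.2, -0.1]
gripper_width: 0.697
finger_force: 27.4
```

```bash
python3 -c "
from h import *
b=save('side','side3')
s=manip.read_state();print(s)
cv2.imwrite('pics/c3.png',cv2.resize(b[140:340,280:500],None,fx=3,fy=3,interpolation=2)[...,::-1])
for r in spotter.landmark_of('side','cap_a_mid')[:3]: print(r['conf'],r['at'],at_z('side',r['at'],s['eef_pos'][2]-.0225+.015))
print(proj('side',s['eef_pos']-[0,0,.0075]))
"
```

```text
{'clock': 7.5, 'q': array([ 4.23958785e-02,  3.03270777e-01, -2.91137779e-01,  9.75415026e-01,
        2.64573840e-06, -1.53100142e+00]), 'joint_velocities': array([-0.00044995,  0.00650156,  0.00930126,  0.00241552, -0.00053726,
       -0.00078297]), 'effort': array([ 5.19549823e-03, -5.53615952e+01,  2.97422290e+01,  6.53027161e-02,
        1.49007166e-03,  7.00030523e-04]), 'eef_pos': array([0.5131432 , 0.02176897, 0.11161114]), 'orientation': array([-3.58652753e-04,  7.08025683e-01, -7.06186516e-01,  3.28524622e-04]), 'force': array([-0.09551224,  0.62206356, -0.64878958]), 'torque': array([ 0.04524182, -0.02394861, -0.07373511]), 'finger_force': 27.39545381278731, 'gripper_width': 0.6906062378435617}
0.68 [393.6, 237.3] [0.50718189 0.02647119 0.10411114]
0.35 [358.7, 171.1] [ 0.56152841 -0.12648692  0.10411114]
[np.float64(389.3159630020928), np.float64(234.8275081234033)]
```

View pics/c3.png

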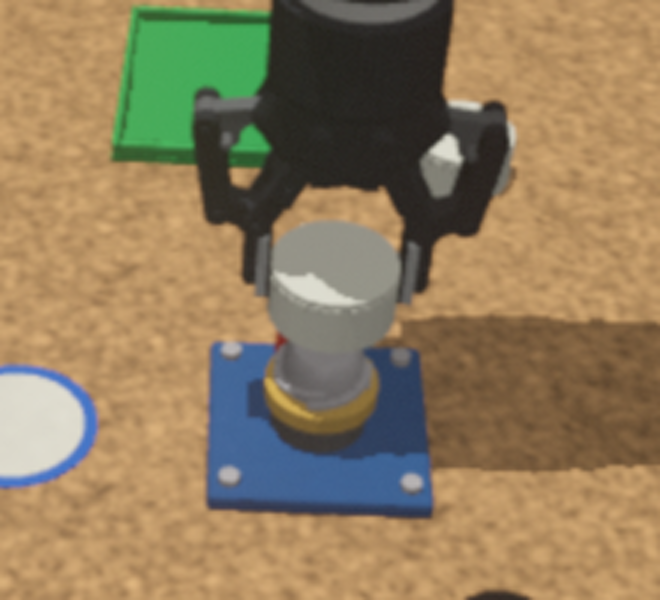

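The cap hangs centred over the plug within a couple of millimetres, so I lower it and watch the force.

Call:
{"api": "jog_arm", "payload": {
  "linear": [
    [0,0,-1],
    [0,0,-1],
    [0,0,-0.5],
    [0,0,-0.3],
    [0,0,-0.3]
  ],
  "angular": [
    [0,0,0],
    [0,0,0],
    [0,0,0],
    [0,0,0],
    [0,0,0]
  ]
}}

```text
clock: 7.97
eef_pos: [0.5119, 0.0216, 0.0794]
orientation: [0.0, 0.708, -0.706, -0.0]
force: [1.1, -1.8, 1.4]
gripper_width: 0.693
finger_force: 27.7
```

Call:
{"api": "jog_arm", "payload": {
  "linear": [
    [0,0,-0.2],
    [0,0,-0.2],
    [0,0,0]
  ],
  "angular": [
    [0,0,0],
    [0,0,0],
    [0,0,0]
  ]
}}

```text
clock: 8.22
eef_pos: [0.5131, 0.0211, 0.0762]
orientation: [-0.0, 0.708, -0.706, 0.001]
force: [4.5, -5.2, -3.4]
gripper_width: 0.697
finger_force: 27.9
```

Call:
{"api": "jog_arm", "payload": {
  "linear": [
    [0.1,-0.1,0],
    [0,0,0],
    [0,0,0]
  ],
  "angular": [
    [0,0,0],
    [0,0,0],
    [0,0,0]
  ]
}}

```text
clock: 8.47
eef_pos: [0.5133, 0.0207, 0.0763]
orientation: [-0.0, 0.708, -0.706, 0.0]
force: [1.3, -1.4, -0.8]
gripper_width: 0.691
finger_force: 28.2
```

Call:
{"api": "jog_arm", "payload": {
  "linear": [
    [0,0,-0.2],
    [0,0,0],
    [0,0,0]
  ],
  "angular": [
    [0,0,0],
    [0,0,0],
    [0,0,0]
  ]
}}

```text
clock: 8.72
eef_pos: [0.5132, 0.0207, 0.0743]
orientation: [-0.0, 0.708, -0.706, 0.0]
force: [1.6, -3.3, -0.6]
gripper_width: 0.69
finger_force: 28.2
```

Call:
{"api": "jog_arm", "payload": {
  "linear": [
    [0.04,-0.1,0],
    [0,0,-0.2],
    [0,0,0],
    [0,0,0]
  ],
  "angular": [
    [0,0,0],
    [0,0,0],
    [0,0,0],
    [0,0,0]
  ]
}}

```text
clock: 9.05
eef_pos: [0.513, 0.0198, 0.072]
orientation: [0.0, 0.708, -0.706, -0.0]
force: [-0.9, -0.7, -1.6]
gripper_width: 0.692
finger_force: 28.3
```

Call:
{"api": "jog_arm", "payload": {
  "linear": [
    [0,0,-0.2],
    [0,0,0],
    [0,0,0]
  ],
  "angular": [
    [0,0,0],
    [0,0,0],
    [0,0,0]
  ]
}}

```text
clock: 9.3
eef_pos: [0.5133, 0.0198, 0.0701]
orientation: [0.0, 0.708, -0.706, -0.0]
force: [0.3, 0.3, -0.6]
gripper_width: 0.692
finger_force: 28.3
```

Call:
{"api": "jog_arm", "payload": {
  "linear": [
    [0,0,-0.2],
    [0,0,0],
    [0,0,0]
  ],
  "angular": [
    [0,0,0],
    [0,0,0],
    [0,0,0]
  ]
}}

```text
clock: 9.55
eef_pos: [0.5136, 0.0198, 0.0689]
orientation: [-0.0, 0.708, -0.706, 0.0]
force: [-3.4, -0.5, 8.3]
gripper_width: 0.695
finger_force: 29.1
```

Call:
{"api": "jog_arm", "payload": {
  "linear": [
    [0,0,-0.15],
    [0,0,0],
    [0,0,0]
  ],
  "angular": [
    [0,0,0],
    [0,0,0],
    [0,0,0]
  ]
}}

```text
clock: 9.8
eef_pos: [0.5137, 0.0198, 0.0686]
orientation: [-0.001, 0.708, -0.706, 0.001]
force: [-6.0, 0.7, 22.7]
gripper_width: 0.694
finger_force: 30.5
```

Call:
{"api": "jog_arm", "payload": {
  "linear": [
    [-0.03,0,0.15],
    [0,0,-0.05],
    [0,0,-0.05],
    [0,0,-0.05],
    [0,0,0]
  ],
  "angular": [
    [0,0,0],
    [0,0,-7],
    [0,0,-7],
    [0,0,-7],
    [0,0,0]
  ]
}}

```text
clock: 10.22
eef_pos: [0.5137, 0.0196, 0.0675]
orientation: [0.001, -0.564, 0.826, -0.001]
force: [-0.0, -1.8, 6.7]
gripper_width: 0.693
finger_force: 29.0
```

```bash
cat > st.py <<'E'
from h import *
np.set_printoptions(precision=4,suppress=True)
s=manip.read_state();o=s['orientation'];print(s['clock'],s['eef_pos'],'F',s['force'],'T',s['torque'],'yaw',2*np.degrees(np.arctan2(o[2],o[1])),s['q'][5],s['finger_force'])
E
python3 st.py
```

```text
10.2167 [0.5137 0.0196 0.0675] F [-0.0358 -1.7621  6.6687] T [-0.207   0.1334  0.0913] yaw 248.69801367456165 -1.160600098753675 28.997171097435057
```

Call:
{"api": "jog_arm", "payload": {
  "linear": [
    [0,0,-0.055],
    [0,0,-0.055],
    [0,0,0],
    [0,0,0]
  ],
  "angular": [
    [0,0,-7],
    [0,0,-7],
    [0,0,0],
    [0,0,0]
  ]
}}

```text
clock: 10.55
eef_pos: [0.5133, 0.0195, 0.0665]
orientation: [0.0, -0.463, 0.887, -0.0]
force: [-4.0, -1.0, 11.2]
gripper_width: 0.694
finger_force: 29.4
```

```bash
python3 st.py
```

```text
10.55 [0.5133 0.0195 0.0665] F [-3.9774 -1.0013 11.241 ] T [-0.2927  0.6797  0.1363] yaw 235.10447703947455 -0.9234525980536616 29.379112879978493
```

Call:
{"api": "jog_arm", "payload": {
  "linear": [
    [0,0,-0.02],
    [0,0,-0.05],
    [0,0,0],
    [0,0,0]
  ],
  "angular": [
    [0,0,-7],
    [0,0,-6],
    [0,0,0],
    [0,0,0]
  ]
}}

```text
clock: 10.88
eef_pos: [0.5129, 0.0196, 0.0654]
orientation: [-0.0, -0.359, 0.933, -0.0]
force: [-2.7, -0.0, 6.6]
gripper_width: 0.694
finger_force: 29.0
```

```bash
python3 st.py; python3 -c "
from h import *
b=save('side','side4')
cv2.imwrite('pics/c4.png',cv2.resize(b[200:320,330:450],None,fx=5,fy=5,interpolation=2)[...,::-1])"
```

```text
10.8833 [0.5129 0.0196 0.0654] F [-2.7448 -0.044   6.6284] T [-0.173   0.6162  0.086 ] yaw 222.1121391728162 -0.6965775770734381 28.990677525289357
```

View pics/c4.png

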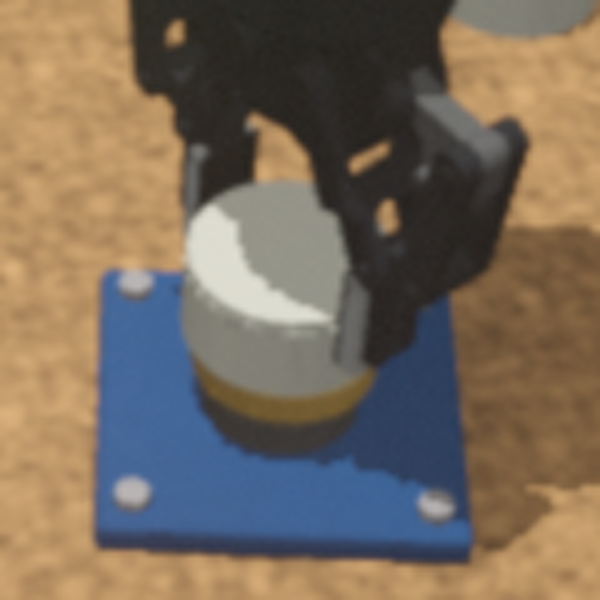

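The cap sits square on the plug with the collar's brass band still showing below it; it turns freely, so I go on in small steps.

Call:
{"api": "jog_arm", "payload": {
  "linear": [
    [0,0,-0.04],
    [0,0,0],
    [0,0,0]
  ],
  "angular": [
    [0,0,-6],
    [0,0,0],
    [0,0,0]
  ]
}}

```text
clock: 11.18
eef_pos: [0.5127, 0.0196, 0.065]
orientation: [-0.0, -0.31, 0.951, -0.0]
force: [-3.5, 0.3, 8.2]
gripper_width: 0.694
finger_force: 29.0
```

```bash
python3 st.py
```

```text
11.1833 [0.5127 0.0196 0.065 ] F [-3.4529  0.2585  8.1653] T [-0.1795  0.7889  0.096 ] yaw 216.1183729462298 -0.5919563473117335 29.03690924984403
```

Call:
{"api": "jog_arm", "payload": {
  "linear": [
    [0,0,-0.03],
    [0,0,0],
    [0,0,0]
  ],
  "angular": [
    [0,0,-6],
    [0,0,0],
    [0,0,0]
  ]
}}

```text
clock: 11.43
eef_pos: [0.5126, 0.0197, 0.0641]
orientation: [-0.0, -0.261, 0.965, 0.0]
force: [-3.0, 0.2, 1.8]
gripper_width: 0.7
finger_force: 28.5
```

```bash
python3 st.py
```

```text
11.4333 [0.5126 0.0197 0.0641] F [-2.968   0.2231  1.8002] T [0.0259 0.6793 0.0196] yaw 210.28913222532086 -0.4901577973198074 28.47366983536631
```

Call:
{"api": "jog_arm", "payload": {
  "linear": [
    [0,0,-0.04],
    [0,0,0],
    [0,0,0]
  ],
  "angular": [
    [0,0,-5],
    [0,0,0],
    [0,0,0]
  ]
}}

```text
clock: 11.68
eef_pos: [0.5125, 0.0199, 0.0635]
orientation: [-0.001, -0.22, 0.976, 0.0]
force: [-4.0, 1.6, 0.1]
gripper_width: 0.693
finger_force: 28.3
```

```bash
python3 st.py
```

```text
11.6833 [0.5125 0.0199 0.0635] F [-3.9532  1.571   0.1277] T [0.2476 0.9055 0.0718] yaw 205.37988246335297 -0.40436791207337314 28.329138775588945
```

Call:
{"api": "jog_arm", "payload": {
  "linear": [
    [-0.03,0.02,-0.03],
    [0,0,0],
    [0,0,0]
  ],
  "angular": [
    [0,0,-4],
    [0,0,0],
    [0,0,0]
  ]
}}

```text
clock: 11.93
eef_pos: [0.5124, 0.02, 0.0633]
orientation: [-0.0, -0.185, 0.983, 0.0]
force: [-3.9, 1.6, -0.3]
gripper_width: 0.695
finger_force: 28.2
```

```bash
python3 st.py
```

```text
11.9333 [0.5124 0.02   0.0633] F [-3.9395  1.6376 -0.3059] T [ 0.2784  0.8533 -0.0315] yaw 201.3803328308552 -0.3342015883687517 28.249590096529573
```

Call:
{"api": "jog_arm", "payload": {
  "linear": [
    [0,0,-0.03],
    [0,0,0],
    [0,0,0]
  ],
  "angular": [
    [0,0,-4],
    [0,0,0],
    [0,0,0]
  ]
}}

```text
clock: 12.18
eef_pos: [0.5123, 0.02, 0.063]
orientation: [-0.001, -0.151, 0.989, 0.0]
force: [-4.8, 2.0, -0.9]
gripper_width: 0.696
finger_force: 28.3
```

```bash
python3 st.py
```

```text
12.1833 [0.5123 0.02   0.063 ] F [-4.7792  2.0285 -0.9254] T [0.2892 1.0301 0.0596] yaw 197.38389579956242 -0.26447522839700116 28.31156898289919
```

Call:
{"api": "jog_arm", "payload": {
  "linear": [
    [-0.05,0.02,-0.03],
    [0,0,0],
    [0,0,0]
  ],
  "angular": [
    [0,0,-4],
    [0,0,0],
    [0,0,0]
  ]
}}

```text
clock: 12.43
eef_pos: [0.5122, 0.0202, 0.0629]
orientation: [-0.0, -0.117, 0.993, 0.0]
force: [-4.9, 1.6, -2.4]
gripper_width: 0.695
finger_force: 28.3
```

```bash
python3 st.py
```

```text
12.4333 [0.5122 0.0202 0.0629] F [-4.9139  1.5855 -2.3713] T [ 0.2795  0.8391 -0.0025] yaw 193.39217619984515 -0.19439616947346103 28.250839499523863
```

Call:
{"api": "jog_arm", "payload": {
  "linear": [
    [0,0,-0.02],
    [0,0,0],
    [0,0,0]
  ],
  "angular": [
    [0,0,-4],
    [0,0,0],
    [0,0,0]
  ]
}}

```text
clock: 12.68
eef_pos: [0.5121, 0.0202, 0.0627]
orientation: [-0.0, -0.082, 0.997, 0.0]
force: [-4.5, 2.1, -0.1]
gripper_width: 0.695
finger_force: 28.3
```

```bash
python3 st.py
```

```text
12.6833 [0.5121 0.0202 0.0627] F [-4.4629  2.1333 -0.0783] T [0.3815 0.9607 0.0655] yaw 189.37537862299888 -0.12424181399254874 28.342169355601072
```

Call:
{"api": "jog_arm", "payload": {
  "linear": [
    [-0.04,0.02,-0.02],
    [0,0,0],
    [0,0,0]
  ],
  "angular": [
    [0,0,-4],
    [0,0,0],
    [0,0,0]
  ]
}}

```text
clock: 12.93
eef_pos: [0.5121, 0.0204, 0.0627]
orientation: [0.0, -0.047, 0.999, 0.0]
force: [-4.3, 1.4, 0.3]
gripper_width: 0.694
finger_force: 28.4
```

```bash
python3 st.py
```

```text
12.9333 [0.5121 0.0204 0.0627] F [-4.3161  1.3734  0.2619] T [0.2934 0.7726 0.029 ] yaw 185.3864666823119 -0.054229592927400115 28.35306637804024
```

Call:
{"api": "jog_arm", "payload": {
  "linear": [
    [0,0,-0.02],
    [0,0,0],
    [0,0,0]
  ],
  "angular": [
    [0,0,-3],
    [0,0,0],
    [0,0,0]
  ]
}}

```text
clock: 13.18
eef_pos: [0.512, 0.0204, 0.0625]
orientation: [0.0, -0.02, 1.0, 0.0]
force: [-4.2, 1.3, 1.4]
gripper_width: 0.693
finger_force: 28.5
```

```bash
python3 st.py;  python3 -c "
from h import *
b=save('side','side5')
cv2.imwrite('pics/c5.png',cv2.resize(b[200:320,330:450],None,fx=5,fy=5,interpolation=2)[...,::-1])"
```

```text
13.1833 [0.512  0.0204 0.0625] F [-4.2388  1.27    1.3756] T [0.4576 0.9825 0.0761] yaw 182.34519330820712 -0.0011687171491929368 28.51579074980691
```

View pics/c5.png

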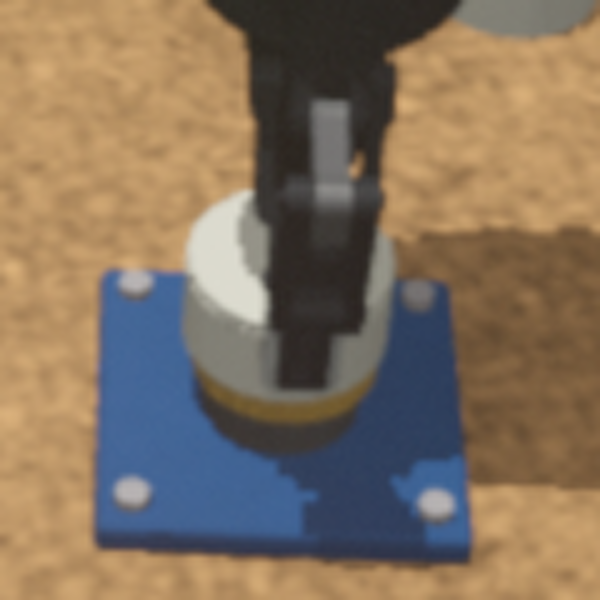

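Call:
{"api": "jog_arm", "payload": {
  "linear": [
    [-0.08,0.1,-0.01],
    [0,0,0],
    [0,0,0]
  ],
  "angular": [
    [0,0,-4],
    [0,0,0],
    [0,0,0]
  ]
}}

```text
clock: 13.48
eef_pos: [0.5121, 0.0212, 0.0626]
orientation: [0.001, 0.015, 1.0, -0.0]
force: [-0.1, -0.2, 0.9]
gripper_width: 0.693
finger_force: 28.4
```

```bash
python3 st.py
```

```text
13.4833 [0.5121 0.0212 0.0626] F [-0.0851 -0.1641  0.8867] T [0.0179 0.0969 0.01  ] yaw 178.32899863977227 0.07078172894565271 28.37755168788135
```

Call:
{"api": "jog_arm", "payload": {
  "linear": [
    [0,0,-0.01],
    [0,0,0],
    [0,0,0]
  ],
  "angular": [
    [0,0,-3],
    [0,0,0],
    [0,0,0]
  ]
}}

```text
clock: 13.73
eef_pos: [0.512, 0.0212, 0.0625]
orientation: [0.001, 0.041, 0.999, -0.0]
force: [1.1, -0.2, 0.9]
gripper_width: 0.691
finger_force: 28.5
```

```bash
python3 st.py
```

```text
13.7333 [0.512  0.0212 0.0625] F [ 1.108  -0.2172  0.9272] T [-0.1002 -0.1209  0.0177] yaw 175.31730250959103 0.12327131659807328 28.505589261185378
```

Call:
{"api": "jog_arm", "payload": {
  "linear": [
    [0,0,0],
    [0,0,0],
    [0,0,0]
  ],
  "angular": [
    [0,0,-4],
    [0,0,0],
    [0,0,0]
  ]
}}

```text
clock: 13.98
eef_pos: [0.5118, 0.0213, 0.0625]
orientation: [0.001, 0.076, 0.997, -0.0]
force: [1.1, -0.6, 3.0]
gripper_width: 0.693
finger_force: 28.6
```

```bash
python3 st.py
```

```text
13.9833 [0.5118 0.0213 0.0625] F [ 1.0754 -0.6148  2.955 ] T [-0.0861 -0.1854 -0.0039] yaw 171.33696045182614 0.19284753726937295 28.576238597743213
```

Call:
{"api": "jog_arm", "payload": {
  "linear": [
    [0,0,0],
    [0,0,0],
    [0,0,0]
  ],
  "angular": [
    [0,0,-4],
    [0,0,0],
    [0,0,0]
  ]
}}

```text
clock: 14.23
eef_pos: [0.5116, 0.0213, 0.0624]
orientation: [0.0, 0.11, 0.994, -0.0]
force: [0.6, -0.5, 3.8]
gripper_width: 0.688
finger_force: 28.7
```

```bash
python3 st.py
```

```text
14.2333 [0.5116 0.0213 0.0624] F [ 0.5879 -0.4762  3.7706] T [-0.0197 -0.1352  0.0956] yaw 167.35619247900627 0.26239690432277357 28.677152283489704
```

Call:
{"api": "jog_arm", "payload": {
  "linear": [
    [0,0,0],
    [0,0,0],
    [0,0,0]
  ],
  "angular": [
    [0,0,-4],
    [0,0,0],
    [0,0,0]
  ]
}}

```text
clock: 14.48
eef_pos: [0.5115, 0.0213, 0.0624]
orientation: [0.0, 0.145, 0.989, 0.0]
force: [0.2, 0.5, 5.4]
gripper_width: 0.693
finger_force: 28.8
```

```bash
python3 st.py; python3 st.py
```

```text
14.4833 [0.5115 0.0213 0.0624] F [0.2407 0.5098 5.4185] T [ 0.0026 -0.1218  0.0368] yaw 163.36210475431423 0.3321087401949791 28.77596362726763
14.4833 [0.5115 0.0213 0.0624] F [0.2407 0.5098 5.4185] T [ 0.0026 -0.1218  0.0368] yaw 163.36210475431423 0.3321087401949791 28.77596362726763
```

Call:
{"api": "jog_arm", "payload": {
  "linear": [
    [0,0,0],
    [0,0,0],
    [0,0,0]
  ],
  "angular": [
    [0,0,-4],
    [0,0,0],
    [0,0,0]
  ]
}}

```text
clock: 14.73
eef_pos: [0.5114, 0.0214, 0.0623]
orientation: [0.0, 0.179, 0.984, 0.0]
force: [0.3, 0.8, 4.9]
gripper_width: 0.696
finger_force: 28.8
```

```bash
python3 st.py
```

```text
14.7333 [0.5114 0.0214 0.0623] F [0.2888 0.7634 4.9206] T [ 0.0353 -0.0352  0.0236] yaw 159.34036274150344 0.40237173253433706 28.82056988426484
```

Call:
{"api": "jog_arm", "payload": {
  "linear": [
    [0,0,0],
    [0,0,0],
    [0,0,0]
  ],
  "angular": [
    [0,0,-4],
    [0,0,0],
    [0,0,0]
  ]
}}

```text
clock: 14.98
eef_pos: [0.5113, 0.0215, 0.0623]
orientation: [0.0, 0.213, 0.977, 0.0]
force: [-0.2, 2.5, 5.1]
gripper_width: 0.696
finger_force: 28.8
```

```bash
python3 st.py
```

```text
14.9833 [0.5113 0.0215 0.0623] F [-0.1558  2.4516  5.0959] T [ 0.2797 -0.052   0.0813] yaw 155.3933801388903 0.4713669241010857 28.80211478448473
```

Call:
{"api": "jog_arm", "payload": {
  "linear": [
    [0,0.04,0],
    [0,0,0],
    [0,0,0]
  ],
  "angular": [
    [0,0,-4],
    [0,0,0],
    [0,0,0]
  ]
}}

```text
clock: 15.23
eef_pos: [0.5113, 0.0219, 0.0623]
orientation: [0.0, 0.247, 0.969, 0.0]
force: [1.1, 1.7, 4.3]
gripper_width: 0.698
finger_force: 28.8
```

```bash
python3 st.py
```

```text
15.2333 [0.5113 0.0219 0.0623] F [1.0935 1.659  4.291 ] T [ 0.329  -0.1637  0.1794] yaw 151.41795895925193 0.5415181930555176 28.781712785130367
```

Call:
{"api": "jog_arm", "payload": {
  "linear": [
    [0,0,0],
    [0,0,0],
    [0,0,0]
  ],
  "angular": [
    [0,0,-4],
    [0,0,0],
    [0,0,0]
  ]
}}

```text
clock: 15.48
eef_pos: [0.5114, 0.022, 0.0623]
orientation: [0.0, 0.281, 0.96, 0.0]
force: [1.9, 2.6, 4.9]
gripper_width: 0.694
finger_force: 28.8
```

```bash
python3 st.py; python3 -c "
from h import *
b=save('side','side6')
a=cv2.imread('pics/side5.png')[200:320,330:450]
cv2.imwrite('pics/c6.png',cv2.resize(np.hstack([a,b[200:320,330:450,::-1]]),None,fx=3.3,fy=3.3,interpolation=2))"
```

```text
15.4833 [0.5114 0.022  0.0623] F [1.8556 2.6494 4.9164] T [ 0.6074 -0.2344  0.2231] yaw 147.41908569966583 0.611364414926212 28.771636710735038
```

View pics/c6.png

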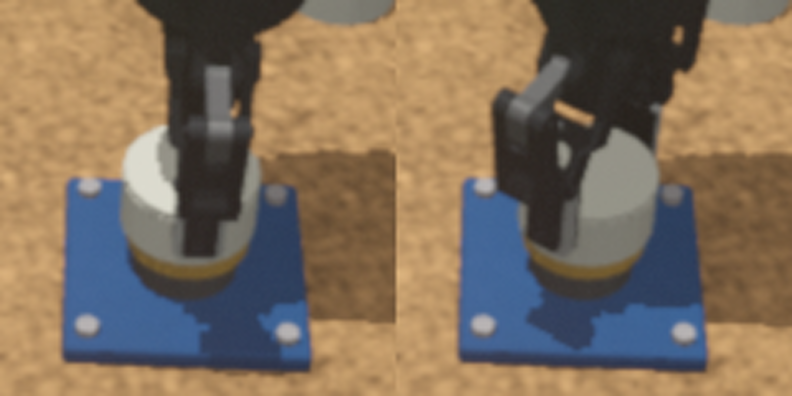

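The torque has climbed past 0.2 N m, so the stop is found. The band below the cap looks the same in both crops. One small extra turn, read several times.

Call:
{"api": "jog_arm", "payload": {
  "linear": [
    [0,0,0],
    [0,0,0]
  ],
  "angular": [
    [0,0,-2],
    [0,0,0]
  ]
}}

```text
clock: 15.7
eef_pos: [0.5113, 0.022, 0.0622]
orientation: [0.0, 0.299, 0.954, 0.0]
force: [0.8, 4.2, 4.4]
gripper_width: 0.695
finger_force: 28.8
```

```bash
python3 - <<'E'
from h import *
for i in range(6):
    capture('side'); s=manip.read_state(); print(s['clock'],s['torque'][2],s['force'][2],s['eef_pos'][2])
E
```

```text
15.75 0.305821878930493 4.395074479951881 0.0622703987119892
15.8 0.2835655736256303 4.923012901428973 0.06228447611687043
15.85 0.30859788120243237 5.631419063442528 0.06228352749606537
15.9 0.2921025438389214 4.401339879734582 0.06224579065534881
15.95 0.2988013362120286 4.985201547221545 0.062261341156865393
16.0 0.32773826582454524 5.870428263515439 0.062260483751363796
```

```bash
python3 - <<'E'
from h import *
# front bottom point toward side camera
c=get_calibration('side');E=np.array(c['extrinsics']);o=-E[:3,:3].T@E[:3,3]
ax=np.array([.5117,.0219]); d=o[:2]-ax; d/=np.linalg.norm(d); print('cam',o)
for z in(.037,.040,.043): print(z,proj('side',[*(ax+.03*d),z]),'top rear',proj('side',[*(ax-.03*d),z+.03]))
print('collar front top',proj('side',[*(ax+.028*d),.04]),'plate front mid',proj('side',[ax[0],ax[1]+.055,.012]))
for n in('side0','side4','side6'):
    im=cv2.imread(f'pics/{n}.png').astype(int); print(n)
    for col in(390,393):print(col,[(r,*im[r,col,::-1]) for r in range(266,294)])
E
```

```text
cam [0.5561126  0.64854652 0.66186778]
0.037 [np.float64(385.3264103318669), np.float64(283.2805060963505)] top rear [np.float64(389.80148985615796), np.float64(240.20479836461595)]
0.04 [np.float64(385.47554093192656), np.float64(281.84502185363345)] top rear [np.float64(389.95705734284104), np.float64(238.7073546761749)]
0.043 [np.float64(385.62538273185925), np.float64(280.402691824667)] top rear [np.float64(390.1133471398093), np.float64(237.20295825615253)]
collar front top [np.float64(385.57896230877674), np.float64(280.8495202143372)] plate front mid [np.float64(385.4933294315757), np.float64(307.9504845382589)]
side0
390 [(266, np.int64(127), np.int64(123), np.int64(122)), (267, np.int64(119), np.int64(115), np.int64(114)), (268, np.int64(114), np.int64(110), np.int64(110)), (269, np.int64(102), np.int64(98), np.int64(97)), (270, np.int64(97), np.int64(93), np.int64(91)), (271, np.int64(94), np.int64(90), np.int64(89)), (272, np.int64(107), np.int64(102), np.int64(101)), (273, np.int64(152), np.int64(147), np.int64(147)), (274, np.int64(165), np.int64(161), np.int64(160)), (2
[... 7371 characters left out ...]
64(109)), (280, np.int64(118), np.int64(105), np.int64(81)), (281, np.int64(115), np.int64(94), np.int64(55)), (282, np.int64(113), np.int64(91), np.int64(46)), (283, np.int64(107), np.int64(86), np.int64(48)), (284, np.int64(82), np.int64(70), np.int64(54)), (285, np.int64(63), np.int64(59), np.int64(55)), (286, np.int64(60), np.int64(58), np.int64(55)), (287, np.int64(59), np.int64(56), np.int64(53)), (288, np.int64(58), np.int64(55), np.int64(54)), (289, np.int64(58), np.int64(59), np.int64(66)), (290, np.int64(50), np.int64(60), np.int64(84)), (291, np.int64(50), np.int64(64), np.int64(92)), (292, np.int64(50), np.int64(64), np.int64(92)), (293, np.int64(49), np.int64(64), np.int64(94))]
```

With the calibration consistent to the side view, the cap's lower edge is at row 280.4 (col 390). Full contact should give 280.6 and a 3 mm gap 279.2; the arm height (0.0623-0.0225=0.040) agrees. So the cap went fully home and belongs in the green tray. Now I unscrew.

Call:
{"api": "jog_arm", "payload": {
  "linear": [
    [0,0,0],
    [0,0,0],
    [0,0,0.03],
    [0.01,-0.01,0.04],
    [0.01,-0.01,0.05]
  ],
  "angular": [
    [0,0,7],
    [0,0,7],
    [0,0,7],
    [0,0,7],
    [0,0,7]
  ]
}}

```text
clock: 16.42
eef_pos: [0.5104, 0.0209, 0.0628]
orientation: [-0.001, -0.005, 1.0, -0.001]
force: [-0.2, -0.0, -0.6]
gripper_width: 0.695
finger_force: 28.3
```

```bash
python3 st.py
```

```text
16.4167 [0.5104 0.0209 0.0628] F [-0.201  -0.0308 -0.5712] T [-0.0079 -0.0711 -0.0433] yaw 180.556176398315 0.03193567506527557 28.326554037630558
```

Call:
{"api": "jog_arm", "payload": {
  "linear": [
    [0.01,-0.02,0.06],
    [0.01,-0.02,0.06],
    [0.01,-0.02,0.06]
  ],
  "angular": [
    [0,0,7],
    [0,0,7],
    [0,0,7]
  ]
}}

```text
clock: 16.67
eef_pos: [0.5105, 0.0202, 0.0644]
orientation: [-0.001, -0.187, 0.982, -0.001]
force: [-0.9, -0.1, -0.5]
gripper_width: 0.696
finger_force: 28.3
```

```bash
python3 st.py
```

```text
16.6667 [0.5105 0.0202 0.0644] F [-0.9173 -0.073  -0.4811] T [-0.0219  0.0074  0.0013] yaw 201.55364022781913 -0.3358119246359988 28.32224773359485
```

Call:
{"api": "jog_arm", "payload": {
  "linear": [
    [0.02,-0.01,0.06],
    [0.02,-0.01,0.06],
    [0.02,-0.01,0.06],
    [0.02,-0.01,0.06],
    [0.02,-0.01,0.06]
  ],
  "angular": [
    [0,0,7],
    [0,0,7],
    [0,0,7],
    [0,0,7],
    [0,0,7]
  ]
}}

```text
clock: 17.08
eef_pos: [0.5115, 0.0197, 0.0674]
orientation: [-0.001, -0.474, 0.881, -0.0]
force: [0.5, -0.2, 0.1]
gripper_width: 0.694
finger_force: 28.3
```

Call:
{"api": "jog_arm", "payload": {
  "linear": [
    [0.01,-0.01,0.08],
    [0.01,-0.01,0.08],
    [0,0,0]
  ],
  "angular": [
    [0,0,7],
    [0,0,7],
    [0,0,0]
  ]
}}

```text
clock: 17.33
eef_pos: [0.5119, 0.0195, 0.0692]
orientation: [-0.001, -0.577, 0.817, 0.0]
force: [0.3, -0.3, -0.7]
gripper_width: 0.695
finger_force: 28.3
```

```bash
python3 st.py
```

```text
17.3333 [0.5119 0.0195 0.0692] F [ 0.3136 -0.2729 -0.6633] T [ 0.0162 -0.0527  0.0429] yaw 250.51882266498245 -1.1918935495849976 28.31669982871972
```

Try a light lift with a little more turn.

Call:
{"api": "jog_arm", "payload": {
  "linear": [
    [0,0,0.1],
    [0,0,0.15],
    [0,0,0.15],
    [0,0,0.15]
  ],
  "angular": [
    [0,0,4],
    [0,0,4],
    [0,0,3],
    [0,0,0]
  ]
}}

```text
clock: 17.67
eef_pos: [0.5121, 0.0198, 0.0747]
orientation: [-0.001, -0.65, 0.76, 0.0]
force: [0.3, -0.5, -0.2]
gripper_width: 0.691
finger_force: 28.3
```

Call:
{"api": "jog_arm", "payload": {
  "linear": [
    [0,0,0.2],
    [0,0,0.2],
    [0,0,0]
  ],
  "angular": [
    [0,0,0],
    [0,0,0],
    [0,0,0]
  ]
}}

```text
clock: 17.92
eef_pos: [0.5129, 0.0201, 0.0795]
orientation: [0.0, -0.65, 0.76, -0.0]
force: [0.5, -0.0, -1.4]
gripper_width: 0.692
finger_force: 28.3
```

```bash
python3 st.py
```

```text
17.9167 [0.5129 0.0201 0.0795] F [ 0.5188 -0.0147 -1.4383] T [-0.0443 -0.0255 -0.0264] yaw 261.02281195347814 -1.3747425532637219 28.303562561050057
```

Call:
{"api": "jog_arm", "payload": {
  "linear": [
    [0,0,1],
    [0,0,2],
    [0,0,2],
    [0.4,-2,0],
    [0.6,-3,0]
  ],
  "angular": [
    [0,0,0],
    [0,0,0],
    [0,0,0],
    [0,0,0],
    [0,0,0]
  ]
}}

```text
clock: 18.33
eef_pos: [0.5236, -0.0287, 0.1314]
orientation: [0.001, -0.651, 0.759, -0.001]
force: [0.5, 0.7, -0.8]
gripper_width: 0.694
finger_force: 28.4
```

Call:
{"api": "jog_arm", "payload": {
  "linear": [
    [0.6,-3,0],
    [0.6,-3,0],
    [0.6,-3,0],
    [0.6,-3,0],
    [0.6,-3,0]
  ],
  "angular": [
    [0,0,0],
    [0,0,0],
    [0,0,0],
    [0,0,0],
    [0,0,0]
  ]
}}

```text
clock: 18.75
eef_pos: [0.553, -0.1813, 0.1301]
orientation: [0.0, -0.65, 0.76, -0.0]
force: [1.1, 0.3, -0.9]
gripper_width: 0.693
finger_force: 28.3
```

Call:
{"api": "jog_arm", "payload": {
  "linear": [
    [0.6,-3,0],
    [0.6,-3,0],
    [0,-3,0],
    [0,0,0],
    [0,0,0]
  ],
  "angular": [
    [0,0,0],
    [0,0,0],
    [0,0,0],
    [0,0,0],
    [0,0,0]
  ]
}}

```text
clock: 19.17
eef_pos: [0.5646, -0.2712, 0.1295]
orientation: [0.0, -0.649, 0.761, 0.0]
force: [-0.5, -0.1, 0.1]
gripper_width: 0.695
finger_force: 28.3
```

Call:
{"api": "jog_arm", "payload": {
  "linear": [
    [0,0,-2.5],
    [0,0,-2.5],
    [0,0,-2],
    [0,0,-1],
    [0,0,0]
  ],
  "angular": [
    [0,0,0],
    [0,0,0],
    [0,0,0],
    [0,0,0],
    [0,0,0]
  ]
}}

```text
clock: 19.58
eef_pos: [0.5635, -0.2681, 0.0474]
orientation: [-0.001, -0.651, 0.759, 0.002]
force: [-0.4, 0.6, 0.0]
gripper_width: 0.696
finger_force: 28.3
```

```bash
python3 st.py; python3 -c "
from h import *
b=save('side','side7')
for r in spotter.landmark_of('side','tray_green_in')[:2]: print(r['conf'],at_z('side',r['at'],.005))
cv2.imwrite('pics/c7.png',cv2.resize(b[100:300,290:470],None,fx=3,fy=3,interpolation=2)[...,::-1])"
```

```text
19.5833 [ 0.5635 -0.2681  0.0474] F [-0.3658  0.553   0.0395] T [-0.0265  0.0147 -0.0662] yaw 261.18799229993965 -1.8611607433476323 28.33286387147382
0.95 [ 0.56663568 -0.2648256   0.005     ]
```

View pics/c7.png

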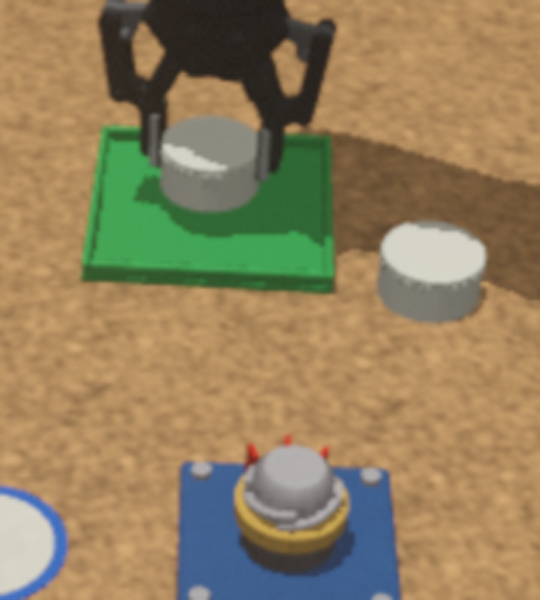

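The cap hangs over the middle of the green tray; the gauge is clear and the other cap untouched. I lower it gently.

Call:
{"api": "jog_arm", "payload": {
  "linear": [
    [0,0,-0.8],
    [0,0,-0.6],
    [0,0,-0.3],
    [0,0,0],
    [0,0,0]
  ],
  "angular": [
    [0,0,0],
    [0,0,0],
    [0,0,0],
    [0,0,0],
    [0,0,0]
  ]
}}

```text
clock: 20.1
eef_pos: [0.5648, -0.2698, 0.0322]
orientation: [-0.0, -0.65, 0.76, 0.0]
force: [0.2, 0.5, -1.1]
gripper_width: 0.694
finger_force: 28.3
```

Call:
{"api": "jog_arm", "payload": {
  "linear": [
    [0,0,-0.15],
    [0,0,0],
    [0,0,0]
  ],
  "angular": [
    [0,0,0],
    [0,0,0],
    [0,0,0]
  ]
}}

```text
clock: 20.35
eef_pos: [0.5649, -0.2698, 0.0309]
orientation: [0.0, -0.65, 0.76, -0.0]
force: [0.3, 0.6, -0.4]
gripper_width: 0.697
finger_force: 28.3
```

Call:
{"api": "jog_arm", "payload": {
  "linear": [
    [0,0,-0.15],
    [0,0,0],
    [0,0,0]
  ],
  "angular": [
    [0,0,0],
    [0,0,0],
    [0,0,0]
  ]
}}

```text
clock: 20.6
eef_pos: [0.5648, -0.2697, 0.0292]
orientation: [0.0, -0.65, 0.76, 0.0]
force: [-0.6, 0.1, -0.1]
gripper_width: 0.692
finger_force: 28.3
```

Call:
{"api": "jog_arm", "payload": {
  "linear": [
    [0,0,-0.15],
    [0,0,0],
    [0,0,0]
  ],
  "angular": [
    [0,0,0],
    [0,0,0],
    [0,0,0]
  ]
}}

```text
clock: 20.85
eef_pos: [0.5649, -0.2698, 0.0277]
orientation: [0.0, -0.65, 0.76, -0.0]
force: [0.9, -0.4, -0.9]
gripper_width: 0.696
finger_force: 28.4
```

Call:
{"api": "jog_arm", "payload": {
  "linear": [
    [0,0,-0.08],
    [0,0,0],
    [0,0,0]
  ],
  "angular": [
    [0,0,0],
    [0,0,0],
    [0,0,0]
  ]
}}

```text
clock: 21.1
eef_pos: [0.5649, -0.2698, 0.0274]
orientation: [0.0, -0.65, 0.76, -0.0]
force: [-0.6, 0.1, 5.5]
gripper_width: 0.694
finger_force: 28.8
```

Call:
{"api": "jog_arm", "payload": {
  "linear": [
    [0,0,0],
    [0,0,0],
    [0,0,0],
    [0,0,0],
    [0,0,0]
  ],
  "angular": [
    [0,0,0],
    [0,0,0],
    [0,0,0],
    [0,0,0],
    [0,0,0]
  ],
  "grip": 1
}}

```text
clock: 21.52
eef_pos: [0.5648, -0.2698, 0.0268]
orientation: [-0.0, -0.65, 0.76, 0.0]
force: [-0.1, 0.1, 0.3]
gripper_width: 1.003
finger_force: 0.0
```

Call:
{"api": "jog_arm", "payload": {
  "linear": [
    [0,0,0.5],
    [0,0,1],
    [0,0,2],
    [0,0,3],
    [0,0,3]
  ],
  "angular": [
    [0,0,0],
    [0,0,0],
    [0,0,0],
    [0,0,0],
    [0,0,0]
  ]
}}

```text
clock: 21.93
eef_pos: [0.5644, -0.2695, 0.1234]
orientation: [-0.0, -0.65, 0.76, 0.0]
force: [1.1, -0.7, 0.6]
gripper_width: 1.001
finger_force: 0.0
```

Call:
{"api": "jog_arm", "payload": {
  "linear": [
    [0,0,2],
    [0,0,2],
    [0,0,0],
    [0,0,0]
  ],
  "angular": [
    [0,0,0],
    [0,0,0],
    [0,0,0],
    [0,0,0]
  ]
}}

```text
clock: 22.27
eef_pos: [0.5656, -0.2701, 0.164]
orientation: [0.001, -0.65, 0.76, -0.002]
force: [0.0, -0.3, -0.3]
gripper_width: 0.997
finger_force: 0.0
```

```bash
python3 st.py; python3 -c "
from h import *
b=save('side','side8')
for r in spotter.landmark_of('side','cap_a_mid')[:2]: print(r['conf'],at_z('side',r['at'],.02))
cv2.imwrite('pics/c8.png',cv2.resize(b[100:300,290:470],None,fx=3,fy=3,interpolation=2)[...,::-1])"
```

```text
22.2667 [ 0.5656 -0.2701  0.164 ] F [ 0.0189 -0.2639 -0.3177] T [-0.0037  0.0176  0.0001] yaw 261.1490404843436 -1.861892732742865 0.0
0.63 [ 0.55066697 -0.27678285  0.02      ]
```

View pics/c8.png

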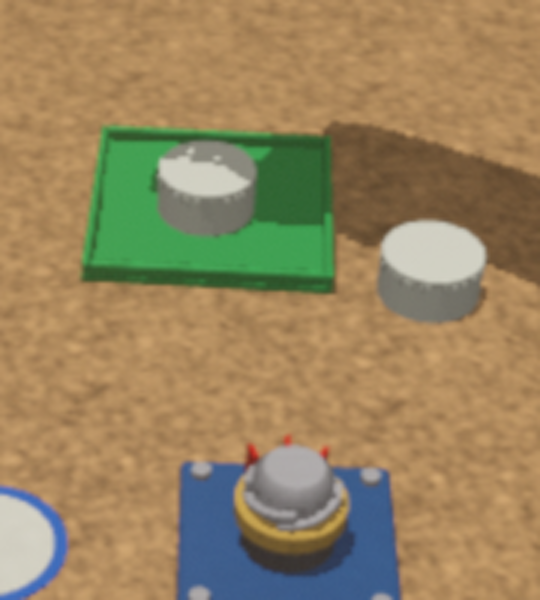

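The cap rests flat, roof up, in the middle of the green tray, and the gripper is clear. I hand in the job.

```bash
python3 -c "
from plant import ticket
print(ticket.close_job())"
```

```text
the job is handed in; nothing more can be done
None
```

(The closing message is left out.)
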